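Isolate, earth and make up a test-bay terminal

TASK

Make up the terminal safely: first flip the isolator's toggle lever over from ON to OFF, then turn the earthing switch's bar handle to its ON stop, and only with both so may you touch the rings. Thread every copper ring lying out down the brass stud, the widest first and so on to the narrowest on top (either way up), all fully home with no gaps. Then turn the earthing switch back OFF and last flip the isolator back ON (never have the earth on while the isolator is on); leave everything else on the bench alone.

Things in the scene. Friction and masses are not known exactly. Their poses are not given: they have to be found in the camera images.
- isolator: grey isolator housing 75 x 120 x 45 mm, fixed to the table; two black guide rails 12 mm wide stand on it either side (local x = +-22 mm) of the lever, tops 57 mm above the table. Origin: centre of its underside; the black toggle lever swings along its y axis.
- iso_lever (a joint): angle of the isolator's toggle lever: 0 upright, +0.6 (stop) ON, leaning to the housing's +y; -0.6 (stop) OFF, leaning to -y. Over-centre: about 0.1 N m holds it at either stop, and past upright it falls to the other stop by itself. Starts ON.
- iso_pivot (a point): hinge axis of the toggle lever (along the housing's x), 45 mm above the table in the middle of the housing.
- iso_ball (a point): centre of the 30 mm ball at the top of the toggle lever, 85 mm from iso_pivot; below the ball is a round grip 22 mm thick down to 42 mm from the pivot.
- earth_switch: earthing switch: grey base 90 x 90 x 30 mm fixed to the table, with a black rotary bar handle on top. Origin: centre of its underside.
- earth_handle (a joint): angle of the earthing switch's bar handle about the vertical, counter-clockwise from above: 0 (stop) OFF, bar along the base's x axis; 1.05 (stop) ON, earthed. Over-centre: about 0.1 N m holds it at either stop and past the middle (0.525) it snaps to the other. Starts OFF.
- earth_grip (a point): middle of the bar handle (88 mm long, 16 mm wide, 30 mm high, its top 77 mm above the table), on the turning axis, 65 mm above the table. The point turns with the bar, whose length is the point's x axis; the white mark is at the bar's -x end.
- terminal: black insulating block 90 x 90 x 20 mm fixed to the table with an upright brass stud of 13 mm diameter in the middle. Origin: centre of its underside.
- stud_foot (a point): foot of the stud, on the block's top face, 20 mm above the table.
- stud_tip (a point): top of the stud, 57 mm above the block; the last 9 mm are tapered.
- ring_a: widest copper contact ring: outer diameter 62 mm, bore 17 mm, thickness 10 mm, the same either way up. Origin: its centre (5 mm above what it lies on), z along its axis. May be absent (None).
- ring_b: second widest copper contact ring: outer diameter 54 mm, bore 17 mm, thickness 10 mm, the same either way up. Origin: its centre (5 mm above what it lies on), z along its axis. May be absent (None).
- ring_c: third widest copper contact ring: outer diameter 46 mm, bore 17 mm, thickness 10 mm, the same either way up. Origin: its centre (5 mm above what it lies on), z along its axis. May be absent (None).
- ring_d: fourth widest copper contact ring: outer diameter 38 mm, bore 17 mm, thickness 10 mm, the same either way up. Origin: its centre (5 mm above what it lies on), z along its axis. May be absent (None).
- ring_e: narrowest copper contact ring: outer diameter 31 mm, bore 17 mm, thickness 10 mm, the same either way up. Origin: its centre (5 mm above what it lies on), z along its axis. May be absent (None).
- marker: red marker pen, 130 mm long, 11 mm thick: a bystander, leave alone. Origin: centre of its underside; its length is along its x axis.
- screwdriver: screwdriver with a red handle, 200 mm long: a bystander, leave alone. Origin: centre of its underside; its length is along its x axis.
- spanner: steel open-ended spanner, 180 mm long: a bystander, leave alone. Origin: centre of its underside; its length is along its x axis.
- fuse_1: white block fuse with steel caps, 60 x 27 x 27 mm: a bystander, leave alone. Origin: centre of its underside; its length is along its x axis.
- fuse_2: white block fuse with steel caps, 60 x 27 x 27 mm: a bystander, leave alone. Origin: centre of its underside; its length is along its x axis.

How it is judged:
On the way, in this order (a step that is already met when the one before it is completed fails the run):
1. the isolator is OFF, the earthing switch still off, no ring on the stud (value of joint iso_lever below -0.45 rad and value of joint earth_handle below 0.15 rad and horizontal distance between each of ring_a, ring_b, ring_c, ring_d, ring_e and stud_foot above 0.02 m), for 0.2 s.
2. the earthing switch is ON with the isolator OFF, no ring on the stud yet (value of joint iso_lever below -0.45 rad and value of joint earth_handle above 0.9 rad and horizontal distance between each of ring_a, ring_b, ring_c, ring_d, ring_e and stud_foot above 0.02 m), for 0.2 s.
3. all rings are home on the stud in order, isolator OFF and earth ON (value of joint iso_lever below -0.45 rad and value of joint earth_handle above 0.9 rad and horizontal distance between each of ring_a, ring_b, ring_c, ring_d, ring_e and stud_foot below 0.005 m and angle between the z axis of each of ring_a, ring_b, ring_c, ring_d, ring_e and the z axis of terminal, either way round below 0.12 rad and z of ring_a in the frame of stud_foot below 0.0075 m and (z of ring_b in the frame of stud_foot below 0.0075 m or distance between ring_b and ring_a between 0.007 and 0.0125 m) and (z of ring_c in the frame of stud_foot below 0.0075 m or distance between ring_c and ring_a between 0.007 and 0.0125 m or distance between ring_c and ring_b between 0.007 and 0.0125 m) and (z of ring_d in the frame of stud_foot below 0.0075 m or distance between ring_d and ring_a between 0.007 and 0.0125 m or distance between ring_d and ring_b between 0.007 and 0.0125 m or distance between ring_d and ring_c between 0.007 and 0.0125 m) and (z of ring_e in the frame of stud_foot below 0.0075 m or distance between ring_e and ring_a between 0.007 and 0.0125 m or distance between ring_e and ring_b between 0.007 and 0.0125 m or distance between ring_e and ring_c between 0.007 and 0.0125 m or distance between ring_e and ring_d between 0.007 and 0.0125 m)), for 0.3 s.
4. the earthing switch is OFF again, isolator still OFF, rings home (value of joint iso_lever below -0.45 rad and value of joint earth_handle below 0.15 rad and horizontal distance between each of ring_a, ring_b, ring_c, ring_d, ring_e and stud_foot below 0.005 m and angle between the z axis of each of ring_a, ring_b, ring_c, ring_d, ring_e and the z axis of terminal, either way round below 0.12 rad and z of ring_a in the frame of stud_foot below 0.0075 m and (z of ring_b in the frame of stud_foot below 0.0075 m or distance between ring_b and ring_a between 0.007 and 0.0125 m) and (z of ring_c in the frame of stud_foot below 0.0075 m or distance between ring_c and ring_a between 0.007 and 0.0125 m or distance between ring_c and ring_b between 0.007 and 0.0125 m) and (z of ring_d in the frame of stud_foot below 0.0075 m or distance between ring_d and ring_a between 0.007 and 0.0125 m or distance between ring_d and ring_b between 0.007 and 0.0125 m or distance between ring_d and ring_c between 0.007 and 0.0125 m) and (z of ring_e in the frame of stud_foot below 0.0075 m or distance between ring_e and ring_a between 0.007 and 0.0125 m or distance between ring_e and ring_b between 0.007 and 0.0125 m or distance between ring_e and ring_c between 0.007 and 0.0125 m or distance between ring_e and ring_d between 0.007 and 0.0125 m)), for 0.2 s.
At the end, for the whole second after the job is handed in: Isolator lever ON (beyond 0.45 rad), earth handle OFF (below 0.15 rad), every ring present on the stud (within 5 mm of its axis, level within 0.12 rad), each narrower ring above the wider ones, no gap over 2.5 mm, at rest (value of joint iso_lever above 0.45 rad and value of joint earth_handle below 0.15 rad and horizontal distance between each of ring_a, ring_b, ring_c, ring_d, ring_e and stud_foot below 0.005 m and angle between the z axis of each of ring_a, ring_b, ring_c, ring_d, ring_e and the z axis of terminal, either way round below 0.12 rad and z of ring_a in the frame of stud_foot below 0.0075 m and (z of ring_b in the frame of stud_foot below 0.0075 m or distance between ring_b and ring_a between 0.007 and 0.0125 m) and (z of ring_c in the frame of stud_foot below 0.0075 m or distance between ring_c and ring_a between 0.007 and 0.0125 m or distance between ring_c and ring_b between 0.007 and 0.0125 m) and (z of ring_d in the frame of stud_foot below 0.0075 m or distance between ring_d and ring_a between 0.007 and 0.0125 m or distance between ring_d and ring_b between 0.007 and 0.0125 m or distance between ring_d and ring_c between 0.007 and 0.0125 m) and (z of ring_e in the frame of stud_foot below 0.0075 m or distance between ring_e and ring_a between 0.007 and 0.0125 m or distance between ring_e and ring_b between 0.007 and 0.0125 m or distance between ring_e and ring_c between 0.007 and 0.0125 m or distance between ring_e and ring_d between 0.007 and 0.0125 m) and linear speed of each of ring_a, ring_b, ring_c, ring_d, ring_e below 0.02 m/s); the robot touches nothing.
It fails at once if the earthing switch is turned on while the isolator is not off (value of joint earth_handle above 0.5 rad and value of joint iso_lever above 0 rad).
It fails at once if the gripper touches a ring while the isolator is not OFF or the earth not ON ((value of joint iso_lever above -0.3 rad or value of joint earth_handle below 0.75 rad) and (contact force between the fingers and ring_a above 1 N or contact force between the fingers and ring_b above 1 N or contact force between the fingers and ring_c above 1 N or contact force between the fingers and ring_d above 1 N or contact force between the fingers and ring_e above 1 N)).
It fails at once if a bystander is pushed more than 5 cm or tipped (distance of any of marker, screwdriver, spanner, fuse_1, fuse_2 from where it was at the start of the episode above 0.05 m or angle between any of marker, screwdriver, spanner, fuse_1, fuse_2's own z axis and vertical above 0.7 rad).
Of ring_a, ring_b, ring_c, ring_d, ring_e only 3 to 5 are there at a start; the rules pass over those that are not, and their reading is None.
At some moment in a run one of ring_a, ring_b, ring_c, ring_d, ring_e may be knocked a few centimetres aside while the robot is not near it.
Once in a run the grip may slacken for a moment while it holds something.
It also fails if it takes over 210 s, if anything falls off the work surface, if the arm or the gripper's body presses on something with over 40 N, if the wrist force passes 120 N, or if a joint passes its speed limit or range.

ROBOT

A 6-joint arm with a two-finger parallel gripper is mounted at the origin on the work surface. World frame = base frame: x ahead of the robot, y to its left, z up, the work surface at z = 0. Lengths are in m, angles in rad, forces in N, time in s.
With the tool pointing down it reaches from about 0.3 to 0.875 m from the base axis. Payload 6.4 kg.
Tool frame: the origin (TCP) lies on the centre line of the jaws, within the pads' length; the fingertips stand 8 mm ahead of it and the grasp point (between the pads) lies 11 mm behind it; z points along the fingers, y is the line along which they close (so a half turn about z gives the same grasp; the last joint's range is limited). The gripper opens to 85 mm and grips with 20 to 120 N. Pads are 22 mm wide; open, the fingers measure 114 mm over their backs; the gripper's body (76 mm by 85 mm) begins 54 mm behind the grasp point. The pads swing forward as they close: fully open they stand 13 mm farther back than shut.
Start: joints at [-1.466, 0.181, 1.607, -0, 1.354, -0.206], TCP at [0.176, -0.547, 0.239] pointing down, gripper open.
Joint ranges: [-2.99, 2.99], [-0.89, 2.07], [0.3, 2.58], [-1.14, 4.28], [0, 2.63], [-3.12, 3.12]. Speed limits (rad/s): [2.57, 2.57, 3.01, 3.14, 3.14, 3.14].

INTERFACE

Orientations are given as a unit quaternion [w, x, y, z].
In Python, from bench import ctrl gives the robot as it stands.
- The arm moves only by the shell command python3 -m handwheel 'ROWS' [OPENING]. ROWS is JSON, a list that holds one entry, the list of rows, each a list of 4 numbers: the shift along the tool's x, y, z each as a share of 20 cm, from -1 to 1, then the turn about the tool's z as a share of 1.5 rad, from -1 to 1. In form: [[[x, y, z, twist], ...]]. A call has 1 to 10 rows; each row is the pose to reach, as a shift and turn from the pose commanded when the call began, along the tool's axes at that moment; what a row does not reach only later rows make up. A row lasts 1/8 s, in which the tool goes at most 62.5 mm and 10.7 degrees, less where a joint would pass 70% of its speed; a pose out of reach is approached as far as the arm can. A call with a number of a shift or a turn outside -1 to 1 is refused whole. A call with a gripper value outside its range is refused whole. OPENING is the finger opening in mm, from 0 to 85.4, set as the call begins (- or left out, the last holds). The fingers move at their own pace and stop on an object; the grip force is fixed at half the most. Time passes only in rows, so rows that repeat a pose let the fingers close. It gives the time, the measured TCP pose, the force, the opening and the grip force at its end, in the units of the state.
- ctrl.get_obs(): the state, without advancing time (a new reading comes with each control period).
- ctrl.camera(name): name is "scene" or "side" or "wrist"; returns a dict with "color" (420x560x3 uint8, red, green, blue), "range_z" (420x560 float32, m along the optical axis (not along the pixel's ray), 0 where there is no reading), "K" (3x3 intrinsics, pixels), "pose" (4x4, takes a point from camera to world coordinates); the wrist camera has in their place "T_tool_cam" (4x4, takes a point from camera to tool coordinates, whose origin is the TCP and whose axes are the flange's). Camera axes: x right, y down, z forward; pixel columns grow to the right and rows downward; lengths in m; the calibration is good to about 2 mm. A picture is of the moment at which its call begins: read the wrist's pose just before it.
- ctrl.hand_in(): hands the job in; it is judged then, once.
The state is a dict: "time_s": time; "q": joint angles; "dq": joint speeds; "joint_efforts": joint torques, N m; "eef_pos": TCP position; "eef_rot": TCP orientation; "wrist_force": force on the tool from outside, world axes, zero at the start; "torque": the same for the moment, N m; "opening": opening from 0.0 (shut) to 1.0 (fully open); "grasp_force": force on a finger pad.
Only numpy, scipy, OpenCV 4.12 (cv2) and the standard library are available. Lean on these libraries where they do the work, as an engineer would, in place of code of your own. Each camera call takes 0.05 s, during which the arm holds its last target. There are 200 camera calls.

## Working session

There is one attempt and no reset: what is moved stays moved. The work goes in short steps, Python scripts to look and compute and a shell command to move; the robot and the scene stay as the last step left them, time stands still between calls to the robot, and variables do not carry over. Pictures are saved under pics/ and viewed, at most 14 in all, crops included, and the job is handed in when it is done.

```bash
ls; mkdir -p pics; python3 - <<'E'
from bench import ctrl
import cv2,numpy as np
o=ctrl.get_obs();print({k:np.round(v,3) for k,v in o.items()})
for n in("scene","side"):
    c=ctrl.camera(n);np.savez(f"pics/{n}0.npz",**c)
    cv2.imwrite(f"pics/{n}0.png",c["color"][:,:,::-1]);print(n,c["K"],c["pose"].round(3))
E
```

```text
pics
{'time_s': np.float64(0.0), 'q': array([-1.466,  0.182,  1.608,  0.   ,  1.354, -0.206]), 'dq': array([-0.001, -0.001, -0.002,  0.   , -0.001, -0.001]), 'joint_efforts': array([ 0.0000e+00, -4.4487e+01, -3.5133e+01, -0.0000e+00,  9.0000e-03,
       -0.0000e+00]), 'eef_pos': array([ 0.176, -0.547,  0.238]), 'eef_rot': array([-0.001,  0.988,  0.155,  0.   ]), 'wrist_force': array([-0.021, -0.194, -0.432]), 'torque': array([ 0.012,  0.014, -0.005]), 'grasp_force': np.float64(0.0), 'opening': np.float64(1.0)}
scene [[402.63358246   0.         281.18855474]
 [  0.         402.63358246 205.14689891]
 [  0.           0.           1.        ]] [[ 0.517  0.59  -0.619  1.186]
 [ 0.856 -0.346  0.385 -0.395]
 [ 0.013 -0.729 -0.684  0.791]
 [ 0.     0.     0.     1.   ]]
side [[415.33377613   0.         275.77373107]
 [  0.         415.33377613 212.94026514]
 [  0.           0.           1.        ]] [[ 0.997 -0.044  0.063  0.507]
 [-0.077 -0.653  0.754 -0.784]
 [ 0.008 -0.756 -0.654  0.761]
 [ 0.     0.     0.     1.   ]]
```

View pics/scene0.png

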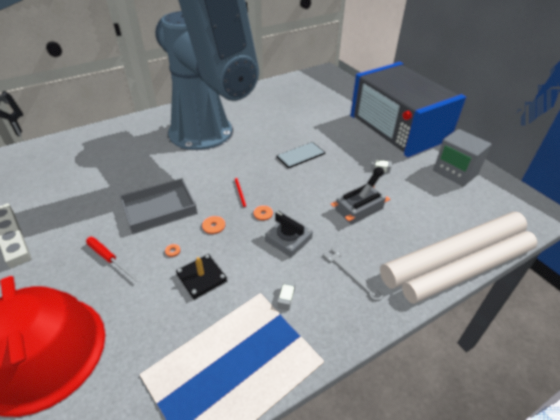

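View pics/side0.png

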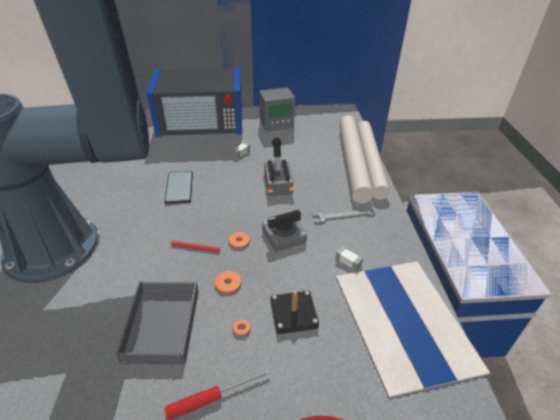

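The scene view shows rings at (213,225), (263,213) and (172,250), the isolator at (360,200), the earth switch at (288,235) and the stud at (200,268). The side view shows the same items: rings at (228,282), (239,241) and (241,328), stud (294,300), earth switch (285,232), isolator (278,176).

```bash
cat > h.py <<'E'
from bench import ctrl
import cv2,numpy as np
def cast(c,uv,z,P=None):
    P=c["pose"] if P is None else P
    uv=np.atleast_2d(uv).astype(float); d=np.c_[uv,np.ones(len(uv))]@np.linalg.inv(c["K"]).T@P[:3,:3].T
    o=P[:3,3]; return o+d*((z-o[2])/d[:,2])[:,None]
def cloud(c,P=None):
    P=c["pose"] if P is None else P
    v,u=np.mgrid[:420,:560]; r=c["range_z"]
    p=np.stack([u,v,np.ones_like(u)],-1)@np.linalg.inv(c["K"]).T*r[...,None]
    return p@P[:3,:3].T+P[:3,3]
def orange(c):
    h=cv2.cvtColor(c["color"],cv2.COLOR_RGB2HSV); return cv2.inRange(h,(4,110,110),(16,255,255))
def rings(c,P=None,ztop=0.01):
    out=[]
    n,l,s,ce=cv2.connectedComponentsWithStats(orange(c))
    for i in range(1,n):
        if s[i,4]<60: continue
        cs,_=cv2.findContours((l==i).astype(np.uint8),cv2.RETR_EXTERNAL,cv2.CHAIN_APPROX_NONE)
        w=cast(c,cs[0][:,0],ztop,P)
        (x,y),(a,b),t=cv2.fitEllipse((w[:,:2]*1000).astype(np.float32))
        out.append([*ce[i].round(),s[i,4],round(x/1000,4),round(y/1000,4),round(a),round(b)])
    return out
def tool():
    o=ctrl.get_obs(); from scipy.spatial.transform import Rotation as R
    T=np.eye(4);q=o["eef_rot"];T[:3,:3]=R.from_quat([*q[1:],q[0]]).as_matrix();T[:3,3]=o["eef_pos"];return T
E
python3 - <<'E'
from h import *
for n in("scene","side"):
    c=dict(np.load(f"pics/{n}0.npz"));print(n)
    for r in rings(c): print([float(x) for x in r])
    p=cloud(c);g=c["color"].astype(int);dark=(g.max(2)<75)
    # heights layers near the fixtures
    X,Y,Z=p[...,0],p[...,1],p[...,2]
    ctr={"scene":dict(iso=(360,200),earth=(288,235),term=(200,275)),"side":dict(iso=(278,180),earth=(285,232),term=(294,312))}[n]
    for k,(u,v) in ctr.items():
        q=p[v,u]; near=(np.hypot(X-q[0],Y-q[1])<.11)
        zz=Z[near&(Z>.012)]; print(k,q.round(3),"z hist",np.histogram(zz,np.arange(.01,.17,.01))[0])
        lo,hi=dict(iso=(.115,.16),earth=(.07,.083),term=(.05,.085))[k]
        m=near&(Z>lo)&(Z<hi); a=p[m]; print("  upper",m.sum(),a.mean(0).round(4) if len(a) else '')
        lo,hi=dict(iso=(.036,.05),earth=(.025,.035),term=(.015,.025))[k]
        a=p[near&(Z>lo)&(Z<hi)]; rc=cv2.minAreaRect((a[:,:2]*1000).astype(np.float32)); print("  rect",np.round(rc[0],1),np.round(rc[1],1),round(rc[2],1))
E
```

```text
scene
[263.0, 213.0, 201.0, 0.4781, -0.0154, 48.0, 53.0]
[213.0, 225.0, 299.0, 0.4518, -0.1528, 59.0, 60.0]
[172.0, 250.0, 123.0, 0.4815, -0.2784, 35.0, 36.0]
iso [0.604 0.221 0.047] z hist [ 88 106 203 464 291  60  30  22  36  35  36  54  14   0   0]
  upper 85 [0.6006 0.2734 0.1246]
  rect [601.2 222.8] [ 77.6 137.9] 2.1
earth [ 0.611 -0.016  0.043] z hist [100 174 430 117  76  86 188  19   0   0   0   0   0   0   0]
  upper 207 [ 0.5983 -0.0045  0.0768]
  rect [595.9  -3.9] [90.6 90.8] 20.0
term [ 0.598 -0.251  0.022] z hist [226 982  14  17  15  17  23   0   0   0   0   0   0   0   0]
  upper 55 [ 0.5986 -0.2478  0.0665]
  rect [ 595.7 -247. ] [91.6 90.4] 4.5
side
[239.0, 240.0, 232.0, 0.4767, -0.018, 50.0, 53.0]
[228.0, 282.0, 415.0, 0.4497, -0.1544, 58.0, 61.0]
[241.0, 328.0, 178.0, 0.4794, -0.2795, 34.0, 37.0]
iso [0.594 0.185 0.046] z hist [ 57  57 117 388 198  25  20  23  31  31  27  46   3   0   0]
  upper 62 [0.5944 0.2722 0.1236]
  rect [596.7 227.4] [ 74.4 124.5] 2.3
earth [ 0.595 -0.026  0.038] z hist [107 234 356 108  86 102 185   5   0   0   0   0   0   0   0]
  upper 190 [ 0.5928 -0.0057  0.0762]
  rect [593.4  -3.8] [90.3 89.9] 18.9
term [ 0.593 -0.258  0.023] z hist [498 952  17  17  16  19  24   0   0   0   0   0   0   0   0]
  upper 59 [ 0.5927 -0.2503  0.0659]
  rect [ 593. -247.] [90.1 92.7] 5.0
```

```bash
cat >> h.py <<'E'
def go(x,y,z,yaw=None):
    "shares needed to bring TCP to x,y,z (and tool x axis to yaw, rad)"
    T=tool(); d=T[:3,:3].T@(np.array([x,y,z])-T[:3,3])/.2
    cur=np.arctan2(T[1,0],T[0,0]); tw=0 if yaw is None else -(yaw-cur)/1.5
    print("pos",T[:3,3].round(4),"yaw",round(cur,3),"shares",d.round(4),"twist",round(tw,4))
E
python3 -m handwheel '[[[0.2,-0.2,0,0.12],[0.5,-0.5,0,0.207],[0.75,-0.8,0,0.207],[0.835,-0.87,0,0.207],[0.835,-0.87,0,0.207]]]' 0
python3 - <<'E'
from h import *
go(.599,.325,.2,0)
for n in("scene","side"):
    c=dict(np.load(f"pics/{n}0.npz"));p=cloud(c);Z=p[...,2]
    near=np.hypot(p[...,0]-.595,p[...,1]+.004)<.06
    m=near&(Z>.068)&(Z<.085);rc=cv2.minAreaRect((p[m][:,:2]*1000).astype(np.float32));print(n,np.round(rc[0],1),np.round(rc[1],1),rc[2],cv2.boxPoints(rc).round().tolist())
    w=near&(Z>.05)&(c["color"].min(2)>120);print("white",w.sum(),p[w].mean(0).round(3))
E
```

```text
time_s: 0.72
eef_pos: [0.2829, -0.3272, 0.2389]
eef_rot: [-0.001, 1.0, 0.002, 0.0]
wrist_force: [-1.0, -0.7, -0.1]
opening: -0.002
grasp_force: 0.0
pos [ 0.2829 -0.3272  0.2389] yaw 0.005 shares [ 1.5968 -3.253   0.1986] twist 0.0033
scene [595.7  -3.3] [87.  19.2] 19.461063385009766 [[551.0, -9.0], [558.0, -27.0], [640.0, 2.0], [634.0, 20.0]]
white 13 [ 0.565 -0.011  0.079]
side [592.9  -3.3] [86.9 19.2] 18.01650619506836 [[549.0, -8.0], [555.0, -26.0], [637.0, 1.0], [631.0, 19.0]]
white 21 [ 0.568 -0.008  0.078]
```

```bash
python3 -m handwheel '[[[0.25,-0.3,0,0],[0.5,-0.6,0,0],[0.8,-0.95,0,0],[0.8,-1,0,0]]]' >/dev/null
python3 -m handwheel '[[[0.25,-0.3,0,0],[0.5,-0.6,0,0],[0.8,-0.9,0,0],[0.8,-1,0,0]]]'>/dev/null
python3 -m handwheel '[[[0,-0.3,0,0],[0,-0.6,0,0],[0,-0.9,0,0],[0,-1,0,0],[0,-1,0,0]]]'
python3 - <<'E'
from h import *
go(.599,.325,.112,0)
c=ctrl.camera("wrist");np.savez("pics/w1.npz",**c);cv2.imwrite("pics/w1.png",c["color"][:,:,::-1]);print(c["K"],c["T_tool_cam"].round(3))
E
```

```text
time_s: 2.35
eef_pos: [0.5943, 0.2587, 0.2386]
eef_rot: [0.0, 1.0, 0.001, -0.0]
wrist_force: [0.2, 0.4, 0.4]
opening: 0.0
grasp_force: 0.0
pos [0.5943 0.2587 0.2386] yaw 0.002 shares [ 0.0244 -0.3321  0.6326] twist 0.0013
[[313.963615     0.         282.32430982]
 [  0.         313.963615   207.78914527]
 [  0.           0.           1.        ]] [[ 0.001 -0.959 -0.283  0.072]
 [ 1.     0.001 -0.     0.   ]
 [ 0.001 -0.283  0.959 -0.135]
 [ 0.     0.     0.     1.   ]]
```

View pics/w1.png

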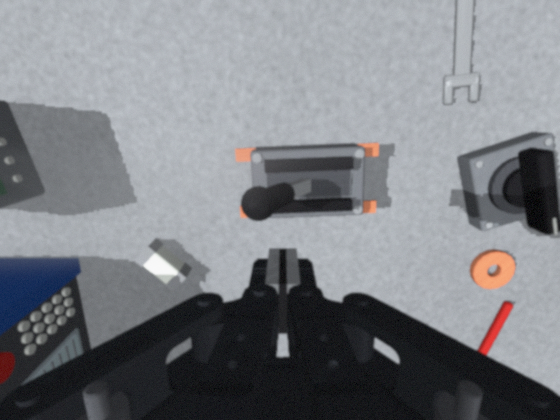

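The wrist view shows the lever ball at (258,203), the housing at (308,180), the fuse at (165,263) and the bench device at lower left, clear of the approach.

```bash
python3 -m handwheel '[[[0.02,-0.2,0,0],[0.02,-0.33,0,0],[0.02,-0.33,0.2,0],[0.02,-0.33,0.4,0],[0.02,-0.33,0.63,0],[0.02,-0.33,0.63,0],[0.02,-0.33,0.63,0]]]'
python3 -m handwheel '[[[0,0.05,0,0],[0,0.1,0,0],[0,0.15,0,0],[0,0.2,0,0],[0,0.25,0,0],[0,0.3,0,0],[0,0.35,0,0],[0,0.4,0,0],[0,0.44,0,0],[0,0.44,0,0]]]'
python3 - <<'E'
from h import *
go(.599,.325,.2,0)
c=ctrl.camera("side");p=cloud(c);m=(np.hypot(p[...,0]-.597,p[...,1]-.224)<.1)&(p[...,2]>.09)&(c["color"].max(2)<80);print(m.sum(),p[m].mean(0).round(3))
E
```

```text
time_s: 3.28
eef_pos: [0.5995, 0.3241, 0.1151]
eef_rot: [-0.0, 1.0, -0.0, 0.001]
wrist_force: [1.6, 0.6, 0.3]
opening: 0.001
grasp_force: 0.0
time_s: 4.53
eef_pos: [0.5983, 0.2357, 0.1132]
eef_rot: [0.0, 1.0, -0.0, -0.0]
wrist_force: [-0.0, 0.1, 0.1]
opening: -0.001
grasp_force: 0.0
pos [0.5983 0.2357 0.1132] yaw -0.001 shares [ 0.0033 -0.4466 -0.4341] twist -0.0004
2059 [0.604 0.193 0.316]
```

```bash
python3 -m handwheel '[[[0,0,-0.2,0],[0,0,-0.45,0],[0,0.25,-0.45,0],[0,0.5,-0.45,-0.1],[0,0.75,-0.45,-0.15],[0,0.75,-0.45,-0.218],[0,0.75,-0.45,-0.218]]]' 45
python3 - <<'E'
from h import *
go(.5943,-.0033,.12,.327)
c=ctrl.camera("scene");p=cloud(c);m=(np.hypot(p[...,0]-.597,p[...,1]-.21)<.1)&(p[...,2]>.09)&(p[...,2]<.15)&(c["color"].max(2)<80);print(m.sum(),p[m].mean(0).round(3))
E
```

```text
time_s: 5.45
eef_pos: [0.5984, 0.0862, 0.2034]
eef_rot: [-0.0, 0.987, 0.162, 0.0]
wrist_force: [-0.5, 0.8, -0.3]
opening: 0.529
grasp_force: 0.0
pos [0.5984 0.0862 0.2034] yaw 0.326 shares [-0.1625  0.4173  0.4169] twist -0.0009
110 [0.607 0.182 0.116]
```

```bash
python3 -m handwheel '[[[-0.16,0.2,0,0],[-0.162,0.417,0,0],[-0.162,0.417,0.25,0],[-0.162,0.417,0.5,0],[-0.162,0.417,0.71,0],[-0.162,0.417,0.71,0],[-0.162,0.417,0.71,0]]]'
python3 -m handwheel '[[[0,0,0,0],[0,0,0,0],[0,0,0,0],[0,0,0,0]]]' 10
```

```text
time_s: 6.38
eef_pos: [0.5957, -0.0026, 0.0629]
eef_rot: [0.0, 0.987, 0.163, 0.001]
wrist_force: [0.7, 0.1, -0.1]
opening: 0.527
grasp_force: 0.0
time_s: 6.88
eef_pos: [0.5956, -0.0016, 0.0639]
eef_rot: [-0.001, 0.987, 0.163, 0.002]
wrist_force: [-2.4, 6.7, 9.0]
opening: 0.175
grasp_force: 59.4
```

```bash
python3 -m handwheel '[[[0,0,0,-0.1],[0,0,0,-0.2],[0,0,0,-0.3],[0,0,0,-0.4],[0,0,0,-0.5],[0,0,0,-0.6],[0,0,0,-0.69],[0,0,0,-0.71],[0,0,0,-0.71]]]'
python3 -m handwheel '[[[0,0,0,0],[0,0,0,0],[0,0,0,0]]]' 45
python3 -m handwheel '[[[0,0,-0.2,0],[0,0,-0.4,0],[0,0,-0.6,0],[0,0,-0.7,0],[0,0,-0.7,0]]]' 85
python3 - <<'E'
from h import *
go(.4505,-.1535,.2,.0)
c=ctrl.camera("side");p=cloud(c);Z=p[...,2]
m=(np.hypot(p[...,0]-.595,p[...,1]+.004)<.06)&(Z>.068)&(Z<.085);rc=cv2.minAreaRect((p[m][:,:2]*1000).astype(np.float32));print(m.sum(),rc)
for r in rings(c): print([float(x) for x in r])
E
```

```text
time_s: 8.0
eef_pos: [0.5936, 0.0002, 0.0638]
eef_rot: [-0.002, 0.767, 0.641, 0.001]
wrist_force: [-10.0, 12.5, 16.6]
opening: 0.169
grasp_force: 60.6
time_s: 8.38
eef_pos: [0.5948, -0.0034, 0.0617]
eef_rot: [0.0, 0.767, 0.641, 0.0]
wrist_force: [-0.0, 0.0, 0.3]
opening: 0.528
grasp_force: 0.0
time_s: 9.0
eef_pos: [0.5957, -0.0035, 0.2033]
eef_rot: [0.002, 0.767, 0.641, 0.001]
wrist_force: [-0.6, 0.2, 0.3]
opening: 0.991
grasp_force: 0.0
pos [ 0.5957 -0.0035  0.2033] yaw 1.392 shares [-0.8672 -0.5811  0.0143] twist 0.9279
162 ((592.964599609375, -4.160121917724609), (87.73219299316406, 16.006450653076172), 79.09979248046875)
[239.0, 240.0, 232.0, 0.4767, -0.0179, 50.0, 53.0]
[228.0, 282.0, 416.0, 0.4498, -0.1543, 58.0, 61.0]
[241.0, 328.0, 183.0, 0.4794, -0.2797, 34.0, 37.0]
```

```bash
python3 -m handwheel '[[[-0.1,-0.07,0,0.12],[-0.3,-0.2,0,0.24],[-0.5,-0.3,0,0.36],[-0.7,-0.4,0,0.48],[-0.867,-0.581,0,0.6],[-0.867,-0.581,0,0.72],[-0.867,-0.581,0,0.84],[-0.867,-0.581,0,0.928],[-0.867,-0.581,0,0.928],[-0.867,-0.581,0,0.928]]]'
cat >> h.py <<'E'
def wr(name=None):
    T=tool(); c=ctrl.camera("wrist"); c["P"]=T@c["T_tool_cam"]
    if name: cv2.imwrite(f"pics/{name}.png",c["color"][:,:,::-1])
    return c,c["P"]
E
python3 - <<'E'
from h import *
go(.4505,-.1535,.02,.0)
c,P=wr("w2")
for r in rings(c,P): print([float(x) for x in r])
E
```

```text
time_s: 10.3
eef_pos: [0.4488, -0.1527, 0.2003]
eef_rot: [-0.0, 1.0, 0.001, -0.001]
wrist_force: [-0.5, 0.1, 0.3]
opening: 0.994
grasp_force: 0.0
pos [ 0.4488 -0.1527  0.2003] yaw 0.003 shares [0.0097 0.0046 0.9017] twist 0.0019
[148.0, 158.0, 1726.0, 0.4767, -0.0141, 50.0, 51.0]
[402.0, 157.0, 810.0, 0.4792, -0.2758, 35.0, 37.0]
[281.0, 185.0, 2246.0, 0.4491, -0.151, 59.0, 59.0]
```

View pics/w2.png

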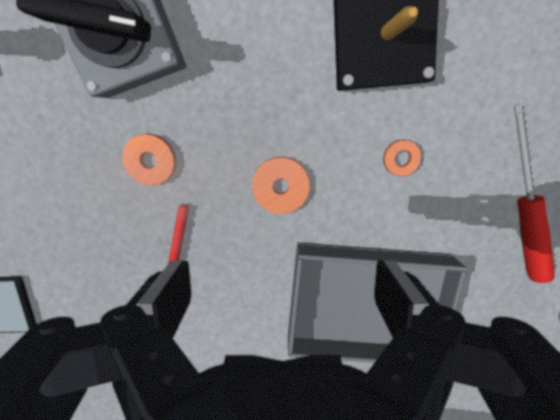

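The wrist view shows ring a at (281,185), ring b at (148,158), ring d at (402,157), and the stud tip at (412,13) with its foot near (388,33). The ring sizes agree with a, b and d.

```bash
python3 -m handwheel '[[[0.004,-0.002,0.25,0],[0.004,-0.002,0.5,0],[0.004,-0.002,0.75,0],[0.004,-0.002,0.88,0],[0.004,-0.002,0.93,0],[0.004,-0.002,0.94,0],[0.004,-0.002,0.94,0]]]' 78
python3 - <<'E'
from h import *
go(.4498,-.152,.01,.0)
c,P=wr();p=cloud(c,P);T=tool()
# lowest finger height: points near fingers
d=np.abs(p[...,0]-T[0,3])<.02; f=d&(np.abs(np.abs(p[...,1]-T[1,3])-.045)<.012)&(c["range_z"]>0)
print(np.percentile(p[f][:,2],[0,1,5,20]).round(4))
E
```

```text
time_s: 11.22
eef_pos: [0.451, -0.1531, 0.0143]
eef_rot: [0.001, 1.0, 0.0, 0.001]
wrist_force: [0.5, -0.1, 0.1]
opening: 0.913
grasp_force: 0.0
pos [ 0.451  -0.1531  0.0143] yaw 0.001 shares [-0.0058 -0.0057  0.0217] twist 0.0005
[-0.002  -0.0008 -0.0003  0.0007]
```

```bash
for i in 1; do python3 -m handwheel '[[[-0.005,-0.005,0.02,0],[-0.005,-0.005,0.03,0],[-0.005,-0.005,0.03,0]]]' 71 | grep -E "pos|wrist|opening"; done
python3 -m handwheel '[[[0,0,0.01,0],[0,0,0.01,0]]]' | grep -E "pos|wrist"
python3 -m handwheel '[[[0,0,0.01,0],[0,0,0.01,0]]]' | grep -E "pos|wrist"
python3 -m handwheel '[[[0,0,0.01,0],[0,0,0.01,0]]]' | grep -E "pos|wrist"
```

```text
eef_pos: [0.4489, -0.1515, 0.0072]
wrist_force: [-0.7, -0.6, 0.6]
opening: 0.829
eef_pos: [0.449, -0.1515, 0.0051]
wrist_force: [-0.5, 0.1, -0.2]
eef_pos: [0.4489, -0.1515, 0.0031]
wrist_force: [0.1, 0.3, -0.3]
eef_pos: [0.4489, -0.1515, 0.0011]
wrist_force: [0.2, -0.5, -0.1]
```

```bash
python3 -m handwheel '[[[0,0,0,0],[0,0,0,0],[0,0,0,0],[0,0,0,0]]]' 50
python3 -m handwheel '[[[0,0,-0.1,0],[0,0,-0.25,0],[0,0,-0.5,0],[0,0,-0.75,0],[0,0,-1,0],[0,0,-1,0],[0,0,-1,0]]]'
python3 - <<'E'
from h import *
c,P=wr("w3")
for r in rings(c,P,.2): print([float(x) for x in r])
go(.5945,-.2475,.2,0)
E
```

```text
time_s: 12.9
eef_pos: [0.4502, -0.1521, 0.0031]
eef_rot: [0.0, 1.0, 0.0, 0.001]
wrist_force: [-3.2, 2.5, 17.6]
opening: 0.703
grasp_force: 67.3
time_s: 13.78
eef_pos: [0.4483, -0.1511, 0.2001]
eef_rot: [-0.0, 1.0, 0.0, -0.001]
wrist_force: [0.0, -0.1, -2.5]
opening: 0.699
grasp_force: 64.9
[150.0, 158.0, 1725.0, 0.5024, -0.0945, 21.0, 21.0]
[404.0, 157.0, 810.0, 0.5034, -0.2031, 15.0, 15.0]
[282.0, 275.0, 11628.0, 0.4448, -0.1513, 63.0, 65.0]
pos [ 0.4479 -0.1509  0.1994] yaw 0.0 shares [ 0.7328  0.4834 -0.0061] twist 0.0002
```

View pics/w3.png

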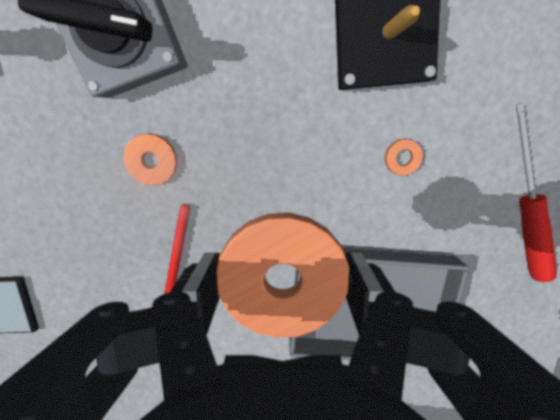

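The ring is held level at (282,275), with its hole at (283,278). The stud tip is at (414,13).

```bash
python3 -m handwheel '[[[0.2,0.12,0,0],[0.4,0.25,0,0],[0.6,0.38,0,0],[0.732,0.483,0,0],[0.732,0.483,0,0],[0.732,0.483,0,0]]]'
cat >> h.py <<'E'
def held(c,P,D,off=.007):
    "centre of held ring (diam D): bottom image edge + left/right edges cast to its top plane"
    T=tool(); n,l,s,_=cv2.connectedComponentsWithStats(orange(c)); i=1+np.argmax(s[1:,4])
    m=l==i; v,u=np.nonzero(m); w=cast(c,np.c_[u,v],T[2,3]+off,P)
    p=cloud(c,P)[m]; zt=np.median(p[:,2]); q=p[abs(p[:,2]-zt)<.002]
    print("held: x from edge",(w[:,0].min()+D/2).round(4),"y",((w[:,1].min()+w[:,1].max())/2).round(4),"width",np.ptp(w[:,1]).round(4),"| depth ztop",zt.round(4),"ctr",((q.min(0)+q.max(0))/2).round(4)[:2],np.ptp(q,0)[:2].round(3),"TCP",T[:3,3].round(4))
def stud(c,P,z=(.068,.085)):
    h=cv2.cvtColor(c["color"],cv2.COLOR_RGB2HSV); m=cv2.inRange(h,(12,90,70),(30,255,255))>0
    p=cloud(c,P); a=m&(np.hypot(p[...,0]-.594,p[...,1]+.248)<.03)&(p[...,2]>.02)
    q=a&(p[...,2]>p[a][:,2].max()-.004); v,u=np.nonzero(q); print("stud top px",u.mean().round(1),v.mean().round(1),len(u),"z",p[a][:,2].max().round(4),"depth ctr",((p[q].min(0)+p[q].max(0))/2).round(4),"cast",cast(c,[[u.mean(),v.mean()]],.077,P).round(4))
E
python3 - <<'E'
from h import *
c,P=wr("w4");held(c,P,.062);stud(c,P)
E
```

```text
time_s: 14.58
eef_pos: [0.5941, -0.2472, 0.1987]
eef_rot: [-0.001, 1.0, 0.0, -0.002]
wrist_force: [-0.8, 0.5, -2.4]
opening: 0.695
grasp_force: 65.3
held: x from edge 0.5956 y -0.2476 width 0.0594 | depth ztop 0.2057 ctr [ 0.5939 -0.2474] [0.062 0.06 ] TCP [ 0.5942 -0.2471  0.1995]
stud top px 282.2 203.5 62 z 0.0785 depth ctr [ 0.5936 -0.2467  0.0766] cast [[ 0.5939 -0.2469  0.077 ]]
```

View pics/w4.png

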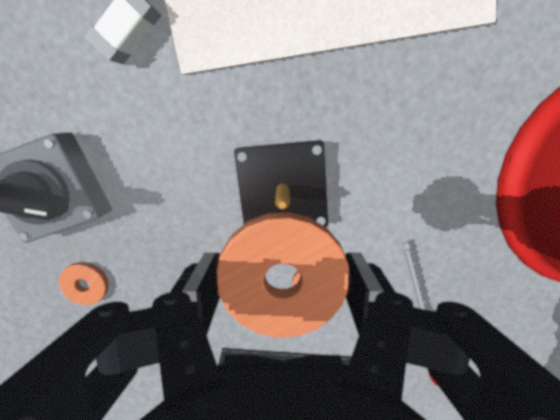

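Held ring centre (282,275) and stud tip (282,203) line up within about 1 mm. I'll lower to just above the tip and check again through the hole.

```bash
python3 -m handwheel '[[[0,-0.002,0.15,0],[0,-0.002,0.3,0],[0,-0.002,0.45,0],[0,-0.002,0.54,0],[0,-0.002,0.54,0],[0,-0.002,0.54,0]]]'
python3 - <<'E'
from h import *
c,P=wr();held(c,P,.062)
cv2.imwrite("pics/w5.png",cv2.resize(c["color"][200:350,200:370,::-1],None,fx=3,fy=3))
E
```

```text
time_s: 15.38
eef_pos: [0.5962, -0.2481, 0.0947]
eef_rot: [0.001, 1.0, 0.0, 0.001]
wrist_force: [0.9, 0.2, -1.6]
opening: 0.698
grasp_force: 65.3
held: x from edge 0.5853 y -0.2484 width 0.0594 | depth ztop 0.1016 ctr [ 0.5961 -0.2485] [0.061 0.06 ] TCP [ 0.5964 -0.2483  0.095 ]
```

View pics/w5.png

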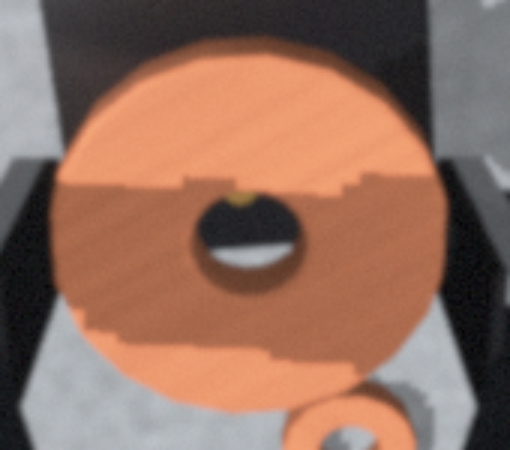

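A sliver of the stud shows in the hole at crop (240,197), and the hole centre is at crop (249,243). So the stud is about 1.2 mm to +y of the ring. I'll correct for that and insert.

```bash
python3 -m handwheel '[[[-0.0025,-0.006,0,0],[-0.0025,-0.006,0.03,0],[-0.0025,-0.006,0.06,0],[-0.0025,-0.006,0.09,0],[-0.0025,-0.006,0.12,0],[-0.0025,-0.006,0.15,0],[-0.0025,-0.006,0.15,0]]]'
python3 - <<'E'
from h import *
c,P=wr();held(c,P,.062)
cv2.imwrite("pics/w6.png",cv2.resize(c["color"][200:350,200:370,::-1],None,fx=3,fy=3))
E
```

```text
time_s: 16.3
eef_pos: [0.5945, -0.2463, 0.0624]
eef_rot: [-0.0, 1.0, 0.0, -0.001]
wrist_force: [0.4, -0.5, -2.4]
opening: 0.7
grasp_force: 65.3
held: x from edge 0.5959 y -0.2466 width 0.0594 | depth ztop 0.0694 ctr [ 0.5946 -0.2466] [0.061 0.06 ] TCP [ 0.5948 -0.2465  0.0629]
```

View pics/w6.png

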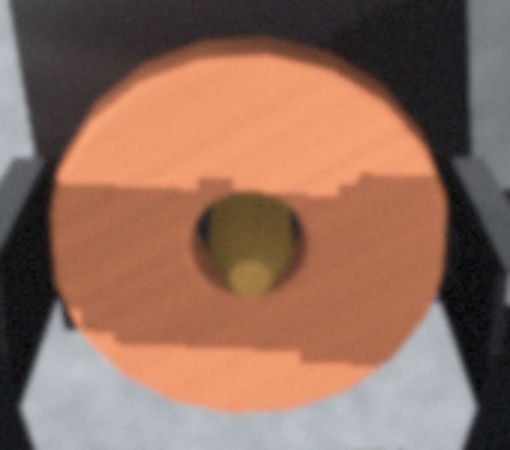

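The stud is through the hole and centred at crop (250,240).

```bash
python3 -m handwheel '[[[0,0,0.05,0],[0,0,0.1,0],[0,0,0.15,0],[0,0,0.18,0],[0,0,0.185,0],[0,0,0.185,0]]]'
python3 -m handwheel '[[[0,0,0,0],[0,0,0,0],[0,0,0,0]]]' 76
python3 -m handwheel '[[[0,0,-0.2,0],[0,0,-0.4,0],[0,0,-0.6,0],[0,0,-0.85,0],[0,0,-0.85,0],[0,0,-0.85,0]]]'
python3 - <<'E'
from h import *
c,P=wr()
p=cloud(c,P);m=(orange(c)>0)&(np.hypot(p[...,0]-.594,p[...,1]+.247)<.05);q=p[m];zt=np.median(q[:,2]);print("ring a top",zt,q.mean(0),((q.max(0)+q.min(0))/2).round(4));stud(c,P)
for r in rings(c,P): print([float(x) for x in r])
go(.4767,-.0155,.2,0)
E
```

```text
time_s: 17.1
eef_pos: [0.5952, -0.2467, 0.0264]
eef_rot: [0.0, 1.0, 0.0, 0.0]
wrist_force: [0.1, 0.1, -2.4]
opening: 0.698
grasp_force: 65.3
time_s: 17.48
eef_pos: [0.5954, -0.2468, 0.0269]
eef_rot: [0.0, 1.0, 0.0, 0.0]
wrist_force: [-0.5, -0.9, -0.2]
opening: 0.889
grasp_force: 0.0
time_s: 18.23
eef_pos: [0.5948, -0.2464, 0.1961]
eef_rot: [-0.0, 1.0, 0.0, -0.0]
wrist_force: [-0.8, 0.5, 0.0]
opening: 0.891
grasp_force: 0.0
ring a top 0.03005634687141656 [ 0.59599164 -0.24670291  0.03025537] [ 0.5926 -0.2467  0.0478]
stud top px 282.7 205.5 66 z 0.0784 depth ctr [ 0.5939 -0.2467  0.0764] cast [[ 0.5941 -0.2468  0.077 ]]
[283.0, 190.0, 2730.0, 0.5899, -0.2467, 65.0, 66.0]
[81.0, 287.0, 1350.0, 0.4769, -0.0147, 51.0, 53.0]
[309.0, 284.0, 603.0, 0.4806, -0.2768, 35.0, 37.0]
pos [ 0.5943 -0.2461  0.195 ] yaw 0.0 shares [-0.5876 -1.1532 -0.0227] twist 0.0001
```

```bash
python3 -m handwheel '[[[-0.15,-0.28,-0.02,0],[-0.3,-0.56,-0.02,0],[-0.45,-0.84,-0.02,0],[-0.586,-1,-0.02,0],[-0.586,-1,-0.02,0]]]' 70 >/dev/null
python3 -m handwheel '[[[0,-0.155,0,0],[0,-0.155,0,0],[0,-0.155,0,0]]]' 
python3 - <<'E'
from h import *
c,P=wr()
for r in rings(c,P): print([float(x) for x in r])
for r in rings(c,P)[:3]: go(r[3],r[4],.012,0)
E
```

```text
time_s: 19.27
eef_pos: [0.4779, -0.0164, 0.1997]
eef_rot: [0.0, 1.0, 0.0, -0.001]
wrist_force: [0.1, 0.1, -0.2]
opening: 0.822
grasp_force: 0.0
[70.0, 16.0, 415.0, 0.6368, 0.1776, 16.0, 24.0]
[531.0, 63.0, 3260.0, 0.596, -0.2534, 56.0, 69.0]
[87.0, 95.0, 341.0, 0.5684, 0.1745, 16.0, 24.0]
[279.0, 187.0, 1629.0, 0.4762, -0.0136, 51.0, 51.0]
[526.0, 184.0, 867.0, 0.4797, -0.2738, 35.0, 40.0]
pos [ 0.4779 -0.0165  0.1998] yaw -0.0 shares [ 0.7952 -0.9711  0.938 ] twist -0.0002
pos [ 0.4779 -0.0165  0.1998] yaw -0.0 shares [0.5918 1.184  0.9385] twist -0.0002
pos [ 0.4779 -0.0165  0.1998] yaw -0.0 shares [ 0.4532 -0.9555  0.9383] twist -0.0002
```

```bash
python3 -m handwheel '[[[-0.008,-0.013,0.25,0],[-0.008,-0.013,0.5,0],[-0.008,-0.013,0.75,0],[-0.008,-0.013,0.9,0],[-0.008,-0.013,0.94,0],[-0.008,-0.013,0.955,0],[-0.008,-0.013,0.965,0],[-0.008,-0.013,0.965,0]]]'
python3 -m handwheel '[[[0,0,0,0],[0,0,0,0],[0,0,0,0],[0,0,0,0]]]' 44
python3 -m handwheel '[[[0,0,-0.1,0],[0,0,-0.25,0],[0,0,-0.5,0],[0,0,-0.75,0],[0,0,-0.965,0],[0,0,-0.965,0],[0,0,-0.965,0]]]'
python3 - <<'E'
from h import *
c,P=wr()
held(c,P,.054); go(.5945,-.2465,.2,0)
E
```

```text
time_s: 20.32
eef_pos: [0.477, -0.0133, 0.0083]
eef_rot: [0.0, 1.0, 0.0, 0.001]
wrist_force: [0.3, 0.9, 0.4]
opening: 0.816
grasp_force: 0.0
time_s: 20.82
eef_pos: [0.4768, -0.0131, 0.009]
eef_rot: [0.0, 1.0, 0.001, 0.001]
wrist_force: [-5.1, 0.2, 14.5]
opening: 0.593
grasp_force: 59.5
time_s: 21.7
eef_pos: [0.4753, -0.0127, 0.1993]
eef_rot: [-0.0, 1.0, 0.0, -0.001]
wrist_force: [-0.7, 0.3, -2.1]
opening: 0.59
grasp_force: 63.0
held: x from edge 0.4791 y -0.013 width 0.0484 | depth ztop 0.2002 ctr [ 0.4751 -0.013 ] [0.053 0.051] TCP [ 0.4749 -0.0126  0.1986]
pos [ 0.4749 -0.0126  0.1986] yaw 0.0 shares [ 0.5977  1.1696 -0.0094] twist 0.0002
```

```bash
python3 -m handwheel '[[[0.15,0.28,0,0],[0.3,0.56,0,0],[0.45,0.84,0,0],[0.598,1,0,0],[0.598,1,0,0]]]'  >/dev/null
python3 -m handwheel '[[[0,0.17,0,0],[0,0.17,0,0],[0,0.17,0,0]]]' 
python3 - <<'E'
from h import *
for i in range(2):
    c,P=wr();held(c,P,.054);stud(c,P)
go(.594,-.247,.08,0)
E
```

```text
time_s: 22.75
eef_pos: [0.5948, -0.2456, 0.1988]
eef_rot: [-0.001, 1.0, 0.0, -0.001]
wrist_force: [-0.2, 0.3, -2.0]
opening: 0.591
grasp_force: 63.2
held: x from edge 0.6006 y -0.2459 width 0.048 | depth ztop 0.1994 ctr [ 0.5946 -0.246 ] [0.053 0.051] TCP [ 0.5951 -0.2455  0.1992]
stud top px 283.9 204.4 62 z 0.0785 depth ctr [ 0.5934 -0.2469  0.0765] cast [[ 0.5941 -0.2468  0.077 ]]
held: x from edge 0.6008 y -0.2458 width 0.048 | depth ztop 0.1998 ctr [ 0.5949 -0.2458] [0.054 0.051] TCP [ 0.5953 -0.2455  0.1996]
stud top px 284.1 204.8 67 z 0.0784 depth ctr [ 0.5937 -0.2465  0.0764] cast [[ 0.594  -0.2469  0.077 ]]
pos [ 0.5953 -0.2455  0.1996] yaw 0.001 shares [-0.0059  0.0081  0.5978] twist 0.0008
```

```bash
python3 -m handwheel '[[[-0.006,0,0.2,0],[-0.006,0,0.4,0],[-0.006,0,0.48,0],[-0.006,0,0.52,0],[-0.006,0,0.56,0],[-0.006,0,0.6,0],[-0.006,0,0.64,0],[-0.006,0,0.64,0]]]'
python3 - <<'E'
from h import *
c,P=wr();held(c,P,.054)
cv2.imwrite("pics/w7.png",cv2.resize(c["color"][200:350,200:370,::-1],None,fx=3,fy=3))
E
```

```text
time_s: 23.85
eef_pos: [0.5941, -0.2467, 0.0716]
eef_rot: [-0.0, 1.0, 0.0, -0.001]
wrist_force: [-0.5, -0.2, -2.7]
opening: 0.593
grasp_force: 63.2
held: x from edge 0.5999 y -0.247 width 0.0481 | depth ztop 0.0721 ctr [ 0.594  -0.2471] [0.054 0.051] TCP [ 0.5944 -0.2469  0.0721]
```

View pics/w7.png

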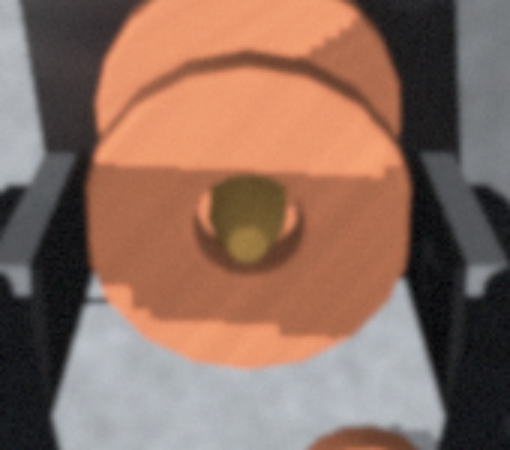

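The stud is in the hole at crop (247,225), centred, and ring a lies below. I'll seat it.

```bash
python3 -m handwheel '[[[0,0,0.05,0],[0,0,0.1,0],[0,0,0.14,0],[0,0,0.15,0],[0,0,0.15,0]]]'
python3 -m handwheel '[[[0,0,0,0],[0,0,0,0],[0,0,0,0]]]' 66
python3 -m handwheel '[[[0,0,-0.2,0],[0,0,-0.4,0],[0,0,-0.6,0],[0,0,-0.79,0],[0,0,-0.79,0],[0,0,-0.79,0]]]'
python3 - <<'E'
from h import *
c,P=wr()
p=cloud(c,P);m=(orange(c)>0)&(np.hypot(p[...,0]-.594,p[...,1]+.247)<.05);q=p[m];print("z hist",np.histogram(q[:,2],np.arange(.02,.08,.004)));stud(c,P)
for r in rings(c,P): print([float(x) for x in r])
go(.4797,-.2765,.2,0)
E
```

```text
time_s: 24.52
eef_pos: [0.5945, -0.2469, 0.0421]
eef_rot: [-0.0, 1.0, 0.0, -0.0]
wrist_force: [1.3, 0.9, -2.0]
opening: 0.591
grasp_force: 63.2
time_s: 24.9
eef_pos: [0.5949, -0.2472, 0.0428]
eef_rot: [0.0, 1.0, 0.0, 0.0]
wrist_force: [-0.4, -0.4, -0.8]
opening: 0.772
grasp_force: 0.0
time_s: 25.65
eef_pos: [0.5942, -0.2468, 0.1997]
eef_rot: [-0.0, 1.0, 0.0, -0.0]
wrist_force: [-0.2, -0.5, -0.5]
opening: 0.774
grasp_force: 0.0
z hist (array([  51,   21,  523,   31,  922, 1085,    1,    0,    1,    1,    1,
          5,   18,    8]), array([0.02 , 0.024, 0.028, 0.032, 0.036, 0.04 , 0.044, 0.048, 0.052,
       0.056, 0.06 , 0.064, 0.068, 0.072, 0.076]))
stud top px 282.3 203.8 68 z 0.0783 depth ctr [ 0.5937 -0.247   0.0763] cast [[ 0.594  -0.2469  0.077 ]]
[282.0, 189.0, 2707.0, 0.59, -0.2467, 65.0, 65.0]
[308.0, 282.0, 592.0, 0.4807, -0.2767, 35.0, 37.0]
pos [ 0.5938 -0.2465  0.1988] yaw 0.0 shares [-0.5706  0.1499 -0.0049] twist 0.0002
```

```bash
python3 -m handwheel '[[[-0.2,0.05,0,0],[-0.4,0.1,0,0],[-0.57,0.15,0,0],[-0.57,0.15,0,0],[-0.57,0.15,0,0]]]' 56
python3 - <<'E'
from h import *
c,P=wr()
for r in rings(c,P): print([float(x) for x in r]);go(r[3],r[4],.009,0)
E
```

```text
time_s: 26.32
eef_pos: [0.4807, -0.2767, 0.1995]
eef_rot: [-0.001, 1.0, -0.0, -0.0]
wrist_force: [-0.0, -0.3, 0.6]
opening: 0.661
grasp_force: 0.0
[249.0, 66.0, 3798.0, 0.5971, -0.2446, 65.0, 66.0]
pos [ 0.4811 -0.2767  0.1997] yaw 0.001 shares [ 0.5805 -0.1593  0.9533] twist 0.0003
[283.0, 188.0, 668.0, 0.4791, -0.2771, 35.0, 35.0]
pos [ 0.4811 -0.2767  0.1997] yaw 0.001 shares [-0.0096  0.0029  0.9533] twist 0.0003
```

```bash
python3 -m handwheel '[[[-0.008,0.002,0.25,0],[-0.008,0.002,0.5,0],[-0.008,0.002,0.75,0],[-0.008,0.002,0.9,0],[-0.008,0.002,0.94,0],[-0.008,0.002,0.952,0],[-0.008,0.002,0.952,0]]]'
python3 -m handwheel '[[[0,0,0,0],[0,0,0,0],[0,0,0,0],[0,0,0,0]]]' 28
python3 -m handwheel '[[[0,0,-0.1,0],[0,0,-0.25,0],[0,0,-0.5,0],[0,0,-0.75,0],[0,0,-0.95,0],[0,0,-0.95,0],[0,0,-0.95,0]]]'
python3 - <<'E'
from h import *
c,P=wr()
held(c,P,.038); go(.594,-.2465,.2,0)
E
```

```text
time_s: 27.25
eef_pos: [0.4801, -0.278, 0.0111]
eef_rot: [0.001, 1.0, 0.0, 0.001]
wrist_force: [0.2, -0.2, 0.2]
opening: 0.654
grasp_force: 0.0
time_s: 27.75
eef_pos: [0.48, -0.2782, 0.012]
eef_rot: [0.001, 1.0, 0.0, 0.001]
wrist_force: [-1.9, 2.4, 9.3]
opening: 0.404
grasp_force: 58.8
time_s: 28.62
eef_pos: [0.4786, -0.2771, 0.1996]
eef_rot: [-0.0, 1.0, 0.0, -0.0]
wrist_force: [-0.2, -1.0, -1.8]
opening: 0.397
grasp_force: 59.9
held: x from edge 0.575 y -0.2642 width 0.0257 | depth ztop 0.0396 ctr [ 0.5938 -0.247 ] [0.053 0.053] TCP [ 0.4783 -0.2768  0.1987]
pos [ 0.4783 -0.2768  0.1987] yaw 0.0 shares [ 0.5787 -0.1513 -0.0072] twist 0.0001
```

```bash
sed -i 's/n,l,s,_=cv2.connectedComponentsWithStats(orange(c))/n,l,s,_=cv2.connectedComponentsWithStats(((orange(c)>0)\&(abs(cloud(c,P)[...,2]-T[2,3])<.015)).astype(np.uint8))/' h.py
python3 -m handwheel '[[[0.2,-0.05,0,0],[0.4,-0.1,0,0],[0.579,-0.15,0,0],[0.579,-0.15,0,0],[0.579,-0.15,0,0]]]'
python3 - <<'E'
from h import *
for i in range(2):
    c,P=wr();held(c,P,.038);stud(c,P)
cv2.imwrite("pics/w8.png",cv2.resize(c["color"][150:350,200:370,::-1],None,fx=3,fy=3))
E
```

```text
time_s: 29.3
eef_pos: [0.5936, -0.2469, 0.198]
eef_rot: [-0.001, 1.0, 0.0, -0.002]
wrist_force: [0.5, 0.1, -0.3]
opening: 0.4
grasp_force: 59.9
held: x from edge 0.6006 y -0.2472 width 0.0317 | depth ztop 0.1959 ctr [ 0.5932 -0.2473] [0.037 0.034] TCP [ 0.5935 -0.2472  0.1985]
stud top px 282.5 203.3 60 z 0.0788 depth ctr [ 0.5937 -0.2471  0.0768] cast [[ 0.5939 -0.2471  0.077 ]]
held: x from edge 0.6005 y -0.2475 width 0.0318 | depth ztop 0.1964 ctr [ 0.5929 -0.2476] [0.037 0.034] TCP [ 0.5936 -0.2475  0.199 ]
stud top px 282.0 203.1 64 z 0.0783 depth ctr [ 0.5934 -0.247   0.0764] cast [[ 0.594  -0.2469  0.077 ]]
```

View pics/w8.png

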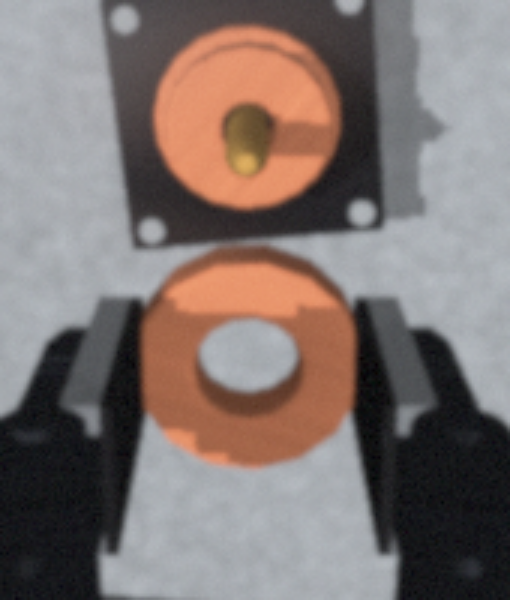

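The ring is held level with its hole at crop (248,357); the stack and stud are at crop (247,150). I'll insert with a +1 mm y correction.

```bash
python3 -m handwheel '[[[0.001,-0.005,0.2,0],[0.001,-0.005,0.4,0],[0.001,-0.005,0.48,0],[0.001,-0.005,0.52,0],[0.001,-0.005,0.56,0],[0.001,-0.005,0.6,0],[0.001,-0.005,0.6,0]]]'
python3 - <<'E'
from h import *
c,P=wr();held(c,P,.038)
cv2.imwrite("pics/w9.png",cv2.resize(c["color"][200:350,200:370,::-1],None,fx=3,fy=3))
E
```

```text
time_s: 30.28
eef_pos: [0.5949, -0.2462, 0.0797]
eef_rot: [-0.0, 1.0, 0.0, -0.0]
wrist_force: [0.3, 0.2, -1.7]
opening: 0.399
grasp_force: 59.9
held: x from edge 0.6018 y -0.2458 width 0.0333 | depth ztop 0.0775 ctr [ 0.5944 -0.2458] [0.037 0.036] TCP [ 0.5951 -0.2464  0.0801]
```

View pics/w9.png

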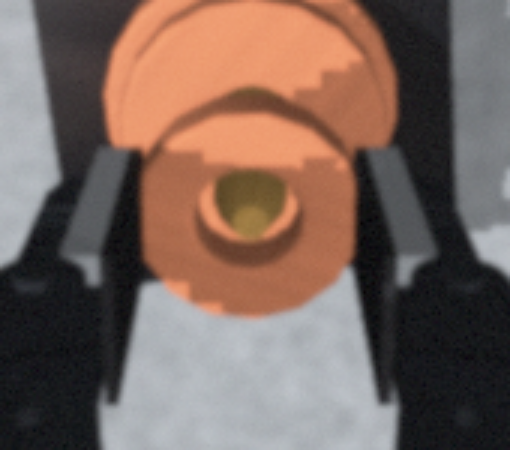

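Centred again: stud at crop (250,205) inside the hole. I'll seat it and release.

```bash
python3 -m handwheel '[[[0,0,0.05,0],[0,0,0.1,0],[0,0,0.125,0],[0,0,0.125,0]]]'
python3 -m handwheel '[[[0,0,0,0],[0,0,0,0],[0,0,0,0]]]' 56
python3 -m handwheel '[[[0,0,-0.2,0],[0,0,-0.4,0],[0,0,-0.6,0],[0,0,-0.72,0],[0,0,-0.72,0],[0,0,-0.72,0]]]'
python3 - <<'E'
from h import *
c,P=wr()
p=cloud(c,P);m=(orange(c)>0)&(np.hypot(p[...,0]-.594,p[...,1]+.247)<.05);q=p[m];print("z hist",np.histogram(q[:,2],np.arange(.02,.08,.004)))
t=q[abs(q[:,2]-.05)<.003];print(len(t),np.median(t[:,2]) if len(t) else 0,((t.min(0)+t.max(0))/2).round(4),np.ptp(t,0).round(4))
for r in rings(c,P): print([float(x) for x in r])
go(.594,-.004,.2,1.377)
E
```

```text
time_s: 30.82
eef_pos: [0.5945, -0.2461, 0.054]
eef_rot: [-0.0, 1.0, 0.0, -0.001]
wrist_force: [0.8, -0.5, -2.1]
opening: 0.401
grasp_force: 59.9
time_s: 31.2
eef_pos: [0.5953, -0.2465, 0.0554]
eef_rot: [0.0, 1.0, 0.0, 0.0]
wrist_force: [-0.9, 0.4, -0.2]
opening: 0.658
grasp_force: 0.0
time_s: 31.95
eef_pos: [0.5944, -0.246, 0.1976]
eef_rot: [-0.0, 1.0, 0.0, -0.001]
wrist_force: [-0.4, 0.3, -0.4]
opening: 0.653
grasp_force: 0.0
z hist (array([ 50,  12, 535,  34, 549, 583,  42, 908,   1,   0,   1,   1,  18,
         7]), array([0.02 , 0.024, 0.028, 0.032, 0.036, 0.04 , 0.044, 0.048, 0.052,
       0.056, 0.06 , 0.064, 0.068, 0.072, 0.076]))
930 0.05003868925027988 [ 0.5941 -0.2466  0.0497] [0.0372 0.0373 0.0053]
[283.0, 189.0, 2783.0, 0.5899, -0.2468, 65.0, 65.0]
pos [ 0.5941 -0.2458  0.197 ] yaw 0.0 shares [-2.0000e-04 -1.2091e+00 -1.3200e-02] twist -0.9178
```

```bash
python3 -m handwheel '[[[0,-0.2,0,0],[0,-0.5,0,-0.1],[0,-0.8,0,-0.2],[0,-1,0,-0.32],[0,-1,0,-0.44],[0,-1,0,-0.56],[0,-1,0,-0.68],[0,-1,0,-0.8],[0,-1,0,-0.918],[0,-1,0,-0.918]]]' 45
python3 - <<'E'
from h import *
go(.5945,-.0035,.0625,1.38)
for n in("scene","side"):
    c=ctrl.camera(n);p=cloud(c)
    k,l,s,ce=cv2.connectedComponentsWithStats(orange(c))
    for i in range(1,k):
        if s[i,4]>15: print(n,ce[i].round(),s[i,4],np.median(p[l==i],0).round(3))
E
```

```text
time_s: 33.25
eef_pos: [0.5941, -0.0461, 0.1972]
eef_rot: [-0.001, 0.773, 0.635, -0.001]
wrist_force: [-0.1, 0.3, 0.3]
opening: 0.528
grasp_force: 0.0
pos [ 0.5941 -0.0461  0.1972] yaw 1.376 shares [ 0.2094 -0.0374  0.6734] twist -0.0029
scene [334. 204.] 17 [0.569 0.162 0.033]
scene [349. 217.] 37 [0.632 0.166 0.033]
scene [200. 272.] 502 [ 0.608 -0.252  0.041]
side [294. 307.] 558 [ 0.591 -0.26   0.041]
```

```bash
python3 -m handwheel '[[[0.209,-0.037,0,0],[0.209,-0.037,0,0],[0.209,-0.037,0.2,0],[0.209,-0.037,0.4,0],[0.209,-0.037,0.6,0],[0.209,-0.037,0.67,0],[0.209,-0.037,0.67,0]]]'
python3 -m handwheel '[[[0,0,0,0],[0,0,0,0],[0,0,0,0],[0,0,0,0]]]' 10
python3 -m handwheel '[[[0,0,0,0.1],[0,0,0,0.2],[0,0,0,0.3],[0,0,0,0.4],[0,0,0,0.5],[0,0,0,0.6],[0,0,0,0.69],[0,0,0,0.705],[0,0,0,0.705]]]'
python3 -m handwheel '[[[0,0,0,0],[0,0,0,0],[0,0,0,0]]]' 45
python3 -m handwheel '[[[0,0,-0.2,0],[0,0,-0.4,0],[0,0,-0.6,0],[0,0,-0.75,0],[0,0,-0.75,0]]]' 0
python3 - <<'E'
from h import *
c=ctrl.camera("side");p=cloud(c);Z=p[...,2]
m=(np.hypot(p[...,0]-.595,p[...,1]+.004)<.06)&(Z>.068)&(Z<.085);rc=cv2.minAreaRect((p[m][:,:2]*1000).astype(np.float32));print(m.sum(),rc)
m=(orange(c)>0)&(np.hypot(p[...,0]-.594,p[...,1]+.247)<.05);print(np.histogram(p[m][:,2],np.arange(.02,.08,.004))[0])
go(.599,.12,.21,0)
E
```

```text
time_s: 34.22
eef_pos: [0.5952, -0.0042, 0.0643]
eef_rot: [-0.001, 0.772, 0.635, -0.001]
wrist_force: [1.4, -0.2, 0.4]
opening: 0.529
grasp_force: 0.0
time_s: 34.72
eef_pos: [0.5929, -0.0033, 0.0666]
eef_rot: [-0.002, 0.772, 0.636, -0.002]
wrist_force: [-16.3, 1.2, 13.2]
opening: 0.171
grasp_force: 59.5
time_s: 35.85
eef_pos: [0.5922, -0.0027, 0.0666]
eef_rot: [-0.001, 0.987, 0.16, -0.004]
wrist_force: [-18.9, 3.3, 16.0]
opening: 0.17
grasp_force: 59.9
time_s: 36.22
eef_pos: [0.5965, -0.0041, 0.0656]
eef_rot: [0.0, 0.987, 0.159, 0.001]
wrist_force: [0.4, -0.0, 1.4]
opening: 0.528
grasp_force: 0.0
time_s: 36.85
eef_pos: [0.5978, -0.0044, 0.2182]
eef_rot: [0.001, 0.987, 0.159, 0.003]
wrist_force: [0.2, -0.5, 0.1]
opening: -0.002
grasp_force: 0.0
213 ((592.408935546875, -3.8284950256347656), (86.8989028930664, 19.857614517211914), 18.058086395263672)
[ 14  32  96  35  85 110  31 128  16   3   5   2   4   1]
pos [ 0.5965 -0.0041  0.2159] yaw 0.32 shares [ 0.2069 -0.5852  0.0294] twist 0.2131
```

```bash
python3 -m handwheel '[[[0.1,-0.3,0,0.1],[0.207,-0.585,0,0.213],[0.207,-0.585,0.03,0.213],[0.207,-0.585,0.03,0.213],[0.207,-0.585,0.03,0.213]]]' | grep pos
python3 -m handwheel '[[[0,0,0.2,0],[0,0,0.4,0],[0,0,0.49,0],[0,0,0.49,0],[0,0,0.49,0]]]'
python3 -m handwheel '[[[0,-0.05,0,0],[0,-0.1,0,0],[0,-0.15,0,0],[0,-0.2,0,0],[0,-0.25,0,0],[0,-0.3,0,0],[0,-0.35,0,0],[0,-0.4,0,0],[0,-0.46,0,0],[0,-0.46,0,0]]]'
python3 -m handwheel '[[[0,0,-0.2,0],[0,0,-0.45,0],[0,0.3,-0.5,0],[0,0.6,-0.5,0],[0,0.9,-0.5,0],[0,0.9,-0.5,0],[0,0.9,-0.5,0]]]'
python3 - <<'E'
from h import *
for n in("scene","side"):
    c=ctrl.camera(n);p=cloud(c);g=c["color"].max(2)<80;Z=p[...,2]
    m=(abs(p[...,0]-.597)<.04)&(p[...,1]>.14)&(p[...,1]<.32)&(Z>.1)&(Z<.14)&g;print(n,m.sum(),p[m].mean(0).round(3))
    m=(np.hypot(p[...,0]-.595,p[...,1]+.004)<.06)&(Z>.068)&(Z<.085);print(cv2.minAreaRect((p[m][:,:2]*1000).astype(np.float32))[1:])
E
```

```text
eef_pos: [0.598, 0.1189, 0.208]
time_s: 38.15
eef_pos: [0.5996, 0.1198, 0.1127]
eef_rot: [-0.0, 1.0, -0.0, 0.001]
wrist_force: [0.3, 0.3, 0.5]
opening: 0.003
grasp_force: 0.0
time_s: 39.4
eef_pos: [0.598, 0.2134, 0.1107]
eef_rot: [-0.0, 1.0, 0.001, -0.0]
wrist_force: [-0.3, -0.4, -0.3]
opening: -0.001
grasp_force: 0.0
time_s: 40.28
eef_pos: [0.5982, 0.032, 0.2108]
eef_rot: [-0.0, 1.0, -0.0, -0.0]
wrist_force: [-0.2, 0.4, 0.3]
opening: -0.002
grasp_force: 0.0
scene 111 [0.601 0.268 0.118]
((89.89373779296875, 18.522939682006836), 20.127626419067383)
side 90 [0.594 0.267 0.117]
((87.14100646972656, 18.426387786865234), 19.946109771728516)
```

```bash
python3 - <<'E'
from h import *
c=ctrl.camera("side");p=cloud(c);m=(orange(c)>0)&(np.hypot(p[...,0]-.594,p[...,1]+.247)<.05);h=np.histogram(p[m][:,2],np.arange(.02,.08,.004))[0];print(h)
if h[7]>60 and h[9:].sum()<30: print(ctrl.hand_in())
E
```

```text
[ 17  35  96  30  73 126  24 118  21   3   3   3   2   1]
the job is handed in; nothing more can be done
None
```

The job is handed in, at about 40 s of robot time: the three rings lying out (a, b, d) are fully home on the stud in order, the earthing switch is back OFF and the isolator back ON, all checked by camera; hand-in returned no verdict.

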